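Swing the slotted screw guide over the standoff

TASK

The slotted steel guide arm of the assembly fixture shows the screwdriver where to go. With one fingertip, push gently sideways on the upright pin at its free end and swing the arm round until the white nylon standoff on the circuit board stands in the middle of the arm's slot as seen from straight above, its whole top showing, then leave the arm there. Grip and lift nothing, and leave the standoff, the rocker switch and everything else where they are.

Things in the scene. Friction and masses are not known exactly. Their poses are not given: they have to be found in the camera images.
- fixture: Aluminium base plate 240 (x) x 230 (y) x 12 mm, fixed to the table; origin centre of underside, z up. A green circuit board 110 x 190 mm, top 16 mm above the table, is fixed on its middle between plastic strips 20 mm high. The guide arm's vertical pivot axis is at x = -85, y = 0 mm, near the edge nearest the robot. Two posts 44 mm high, 10 mm thick, at x = -73, y = +-43 mm.
- guide: Slotted steel arm turning about the pivot; origin on the pivot axis at table height, z up, x along the arm to its free end at 169 mm. 34 mm wide, 36 to 42 mm above the table; hub radius 19, cap top 52 mm high. Slot 18 mm wide on the x axis, from 52 to 135 mm. Clears standoff and switch. Swings 1.15 rad either side of the fixture's x axis. 1 N at the pin turns it; it stays where left.
- pin_top (a point): Centre of the top of the upright steel push pin on the guide arm, 12 mm in diameter, 153 mm from the pivot axis on the arm's x axis; the pin stands from the arm's top (42 mm above the table) to this point, 74 mm above the table.
- standoff: Loose white nylon post 10 mm in diameter on a round foot 16 mm in diameter and 3 mm high, 14 mm tall in all, small dark hole in the top; stands on the circuit board, on either side of the guide arm at the start, 80 to 115 mm from the pivot axis; origin at the centre of its underside, z up. Not to be moved.
- switch: Loose black rocker switch, 18 x 24 x 13 mm, lying on the circuit board on the other side of the arm from the standoff; origin at the centre of its underside. Not to be moved.
- tweezers_block: Loose chrome tweezers holder block, 60 x 45 x 40 mm with two tweezers standing in it up to 107 mm above the table, on the table to the robot's left; origin at the centre of its underside. Not to be moved.
- case_half: Loose beige plastic calculator case half, an open shell 150 x 85 x 24 mm lying open side up on the table to the robot's right; origin at the centre of its underside. Not to be moved.

How it is judged:
On the way:
1. a finger pushes the guide arm (contact force between the fingers and guide above 0.1 N), for 0.02 s.
At the end, for the whole second after the job is handed in: The guide arm rests with the standoff's axis within 5 mm of the slot's centreline and between 60 and 130 mm from the pivot axis; the standoff is upright and within 5 mm, the switch within 8 mm, of where it began (y of standoff in the frame of guide between -0.005 and 0.005 m and x of standoff in the frame of guide between 0.06 and 0.13 m and angular speed of guide below 0.05 rad/s and angle between standoff's own z axis and vertical below 0.1 rad and distance of standoff from where it was at the start of the episode below 0.005 m and distance of switch from where it was at the start of the episode below 0.008 m); the robot touches nothing.
It fails at once if the standoff is pushed about on the board, tipped or lifted (distance of standoff from where it was at the start of the episode above 0.005 m or angle between standoff's own z axis and vertical above 0.3 rad).
It fails at once if the rocker switch is pushed about on the board or lifted (distance of switch from where it was at the start of the episode above 0.008 m).
It fails at once if the tweezers block is moved or lifted (distance of tweezers_block from where it was at the start of the episode above 0.01 m).
It fails at once if the case half is moved or lifted (distance of case_half from where it was at the start of the episode above 0.01 m).
It fails at once if the guide arm is pushed or squeezed harder than 15 N (contact force between the fingers and guide above 15 N).
It also fails if it takes over 40 s, if anything falls off the work surface, if the arm or the gripper's body presses on something with over 40 N, if the wrist force passes 120 N, or if a joint passes its speed limit or range.

ROBOT

A 6-joint arm with a two-finger parallel gripper is mounted at the origin on the work surface. World frame = base frame: x ahead of the robot, y to its left, z up, the work surface at z = 0. Lengths are in m, angles in rad, forces in N, time in s.
With the tool pointing down it reaches from about 0.3 to 0.825 m from the base axis. Payload 5.4 kg.
Tool frame: the origin (TCP) lies at the very end of the fingers, on their centre line; the grasp point (between the pads) lies 19 mm behind it; z points along the fingers, x is the direction in which the jaws open and shut, and the axes are right-handed (so a half turn about z gives the same grasp; the last joint's range is limited). The gripper opens to 92 mm and grips with 3 to 60 N. Pads are 20 mm wide; open, the fingers measure 128 mm over their backs; the gripper's body (75 mm by 189 mm) begins 69 mm behind the grasp point.
Start: joints at [-1.509, 0.158, 1.597, -0, 1.386, -0.21], TCP at [0.154, -0.554, 0.215] pointing down, gripper open.
Joint ranges: [-2.91, 2.91], [-0.94, 2.29], [0.18, 2.7], [-1.29, 4.43], [0.17, 2.64], [-3, 3]. Speed limits (rad/s): [2.57, 2.57, 3.14, 3.14, 3.14, 3.14].

INTERFACE

Orientations are given as a rotation vector (axis times angle).
In Python, from workcell import bot gives the robot as it stands. Calls block until the motion is done:
- bot.goto(position, orientation): joint-space move of the TCP to a pose.
- bot.line_to(position, rot=None, max_speed=0.15): straight line of the TCP; rot=None keeps the orientation; max_speed is the mean speed in m/s.
- bot.set_joints(angles): joint-space move.
- bot.set_gripper(opening, newtons=None): opening from 0.0 (shut) to 1.0 (fully open); newtons is the grip in N (None keeps the last); returns when the fingers have stopped.
- bot.hold(seconds).
- bot.inverse_kinematics(position, orientation): joint angles nearest the present ones, or None.
- bot.read_camera(name): name is "scene" or "top" or "wrist"; returns a dict with "pixels" (400x640x3 uint8, blue, green, red), "fx", "fy", "cx", "cy" (pixels), "R" (3x3) and "t" (3): a world point X has camera coordinates R X + t. Camera axes: x right, y down, z forward; pixel columns grow to the right and rows downward; lengths in m; the calibration is good to about 2 mm. The wrist camera is an equidistant fisheye: a pixel r from the principal point sees the ray r / f radians off the axis. A picture is of the moment at which its call begins. There is no depth.
A pose or a line that the arm cannot do raises bot.MotionError and nothing moves.
- bot.job_done(): hands the job in, once; it reports no verdict.
Readings, each from a call of its own:
- bot.current_clock(): time.
- bot.current_joints(): joint angles.
- bot.current_joint_vel(): joint speeds.
- bot.current_effort(): joint torques, N m.
- bot.current_ee_pos(): TCP position.
- bot.current_tool_rot(): TCP orientation.
- bot.current_contact_force(): force on the tool from outside, world axes, zero at the start.
- bot.current_ft_torque(): the same for the moment, N m.
- bot.current_opening(): opening from 0.0 (shut) to 1.0 (fully open).
Only numpy, scipy, OpenCV 4.12 (cv2) and the standard library are available. Lean on these libraries where they do the work, as an engineer would, in place of code of your own. Each camera call takes 0.05 s, during which the arm holds its last target.

## Working session

There is one attempt and no reset: what is moved stays moved. The work goes in short steps, each a Python script; the robot and the scene stay as the last script left them, time stands still between calls to the robot, and variables do not carry over. Pictures are saved under pics/ and viewed, and the job is handed in when it is done.

```bash
mkdir -p pics; ls; python3 - <<'E'
from workcell import bot
import cv2,numpy as np
for n in ("top","scene"):
    c=bot.read_camera(n); cv2.imwrite(f"pics/{n}0.png",c["pixels"])
    print(n,c["fx"],c["fy"],c["cx"],c["cy"],np.round(c["R"],4).tolist(),np.round(c["t"],4).tolist())
print(bot.current_clock(),bot.current_tool_rot())
E
```

```text
pics
top 420.663242766439 420.663242766439 315.7747025753212 199.24809317760082 [[-0.0137, -0.9998, 0.0121], [-0.9972, 0.0128, -0.0743], [0.0742, -0.0131, -0.9972]] [-0.0092, 0.4853, 1.1846]
scene 511.4037771903733 511.4037771903733 319.7513363221667 198.9582615832224 [[0.8451, 0.5345, 0.0128], [0.4684, -0.7286, -0.4997], [-0.2578, 0.4283, -0.8661]] [-0.4023, -0.1991, 1.4499]
0.1 [-2.50096464e+00  1.89921901e+00  1.71480935e-03]
```

View pics/top0.png

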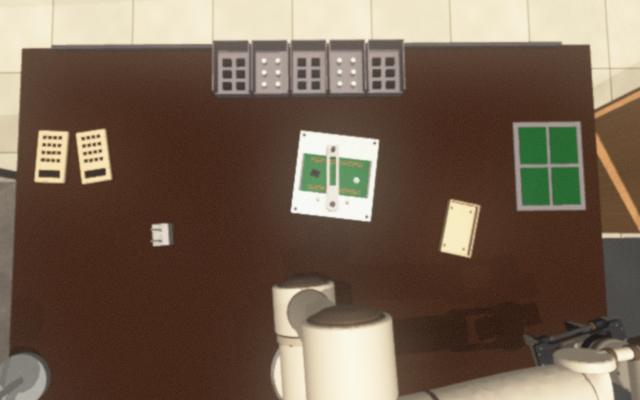

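View pics/scene0.png

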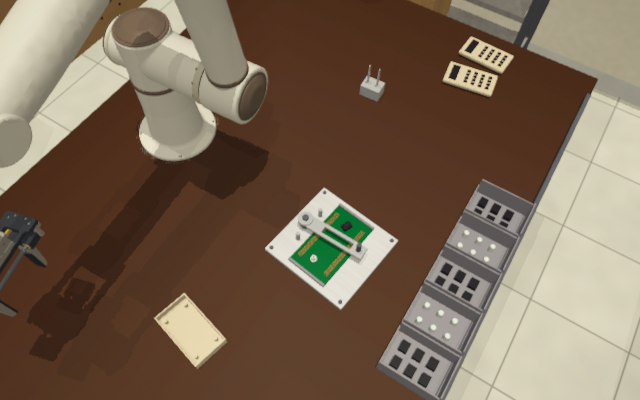

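The top view shows the pivot near (332,205), the pin near (333,149), and the standoff at (356,180), which is to the robot's right of the arm. The switch is at (314,173). I'll zoom in and measure.

```bash
cat > h.py <<'E'
import numpy as np,cv2
from workcell import bot
def ray(c,u,v):
    R=np.array(c["R"]);t=np.array(c["t"])
    x=(u-c["cx"])/c["fx"];y=(v-c["cy"])/c["fy"]
    if c.get("fish"):
        r=np.hypot(x,y); d=np.array([x/r*np.sin(r),y/r*np.sin(r),np.cos(r)]) if r>1e-9 else np.array([0,0,1.])
    else: d=np.array([x,y,1.])
    return -R.T@t,R.T@d
def onz(c,u,v,z):
    o,d=ray(c,u,v); return o+d*(z-o[2])/d[2]
def proj(c,X):
    p=np.array(c["R"])@X+np.array(c["t"])
    if c.get("fish"):
        r=np.hypot(p[0],p[1]);th=np.arctan2(r,p[2]);q=p[:2]/max(r,1e-9)*th
    else: q=p[:2]/p[2]
    return np.array([c["cx"]+c["fx"]*q[0],c["cy"]+c["fy"]*q[1]])
def cam(n):
    c=bot.read_camera(n); c["fish"]=(n=="wrist"); return c
E
python3 - <<'E'
from h import *
for n,(x0,y0,w,h) in dict(top=(285,125,100,75*4//3),scene=(255,180,160,135)).items():
    c=cam(n); k=6 if n=="top" else 4
    im=cv2.resize(c["pixels"][y0:y0+h,x0:x0+w],None,fx=k,fy=k,interpolation=cv2.INTER_CUBIC)
    cv2.imwrite(f"pics/{n}z.png",im)
E
```

```text
(no output)
```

View pics/topz.png

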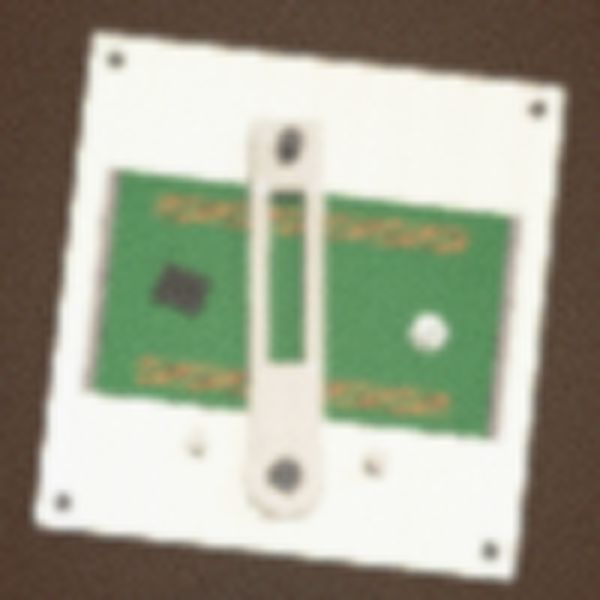

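View pics/scenez.png

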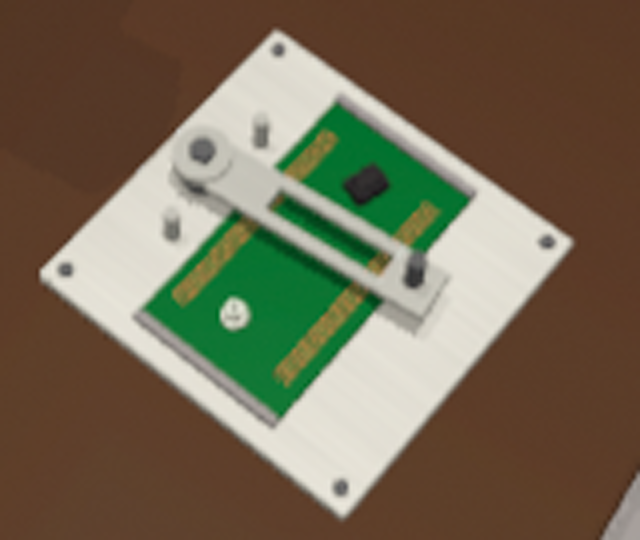

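```bash
cat > meas.py <<'E'
from h import *
T=lambda U,V:((U+.5)/6-.5+285,(V+.5)/6-.5+125)
S=lambda U,V:((U+.5)/4-.5+255,(V+.5)/4-.5+180)
def standoff(c,box):
    x0,y0,x1,y1=box
    sub=c["pixels"][y0:y1,x0:x1]; hsv=cv2.cvtColor(cv2.resize(sub,None,fx=6,fy=6,interpolation=cv2.INTER_CUBIC),cv2.COLOR_BGR2HSV)
    m=((hsv[...,1]<90)&(hsv[...,2]>120)).astype(np.uint8)
    n,l,s,ce=cv2.connectedComponentsWithStats(m); i=1+np.argmax(s[1:,4]); 
    return (ce[i]+.5)/6-.5+[x0,y0], s[i][:5]/6
if __name__=="__main__":
    t=cam("top");s=cam("scene")
    # plate
    g=cv2.cvtColor(t["pixels"],cv2.COLOR_BGR2HSV)
    cs=[onz(t,*T(*p),.012) for p in ((94,35),(565,88),(514,579),(36,526))]
    ss=[onz(s,*S(*p),.012) for p in ((574,242),(343,517),(40,274),(277,30))]
    for nm,q in (("top",cs),("scene",ss)):
        q=np.array(q); c=q.mean(0); ex=(q[0]+q[1]-q[2]-q[3]); ex/=np.linalg.norm(ex)
        print(nm,np.round(q[:,:2],4).tolist(),"sides",np.round([np.linalg.norm(q[i]-q[i-1]) for i in range(4)],4),"c",c.round(4),"pivot",(c-.085*ex).round(4), "yaw",np.arctan2(ex[1],ex[0]).round(4))
    print("hubcap top",onz(t,*T(285,474),.052).round(4),"scene",onz(s,*S(203,150),.052).round(4))
    print("pin top",onz(t,*T(290,138),.074).round(4),"scene",onz(s,*S(416,259),.074).round(4))
    a,sa=standoff(t,(348,173,364,188)); b,sb=standoff(s,(305,250,322,266)); print(a,sa,b,sb)
    print("standoff z=.025",onz(t,*a,.025).round(4),onz(s,*b,.025).round(4))
    # arm axis: slot centre-line
    print("slot ends",onz(t,*T(287,190),.042).round(4),onz(t,*T(286,361),.036).round(4))
E
python3 meas.py
```

```text
top [[0.6869, 0.0267], [0.6584, -0.2014], [0.4209, -0.171], [0.4492, 0.057]] sides [0.2396 0.2298 0.2394 0.2298] c [ 0.5538 -0.0722  0.012 ] pivot [ 0.4695 -0.0614  0.012 ] yaw -0.1269
scene [[0.6919, 0.0229], [0.6616, -0.2046], [0.4255, -0.1736], [0.4548, 0.0536]] sides [0.2391 0.2295 0.2382 0.2291] c [ 0.5584 -0.0755  0.012 ] pivot [ 0.4742 -0.0645  0.012 ] yaw -0.1297
hubcap top [ 0.47   -0.0603  0.052 ] scene [ 0.4746 -0.065   0.052 ]
pin top [ 0.623 -0.064  0.074] scene [ 0.6253 -0.0678  0.074 ]
[355.77394917 179.79580366] [  3.16666667   2.5         10.           9.5        397.83333333] [313.2562182  258.12026569] [  5.           4.33333333   7.66666667   8.33333333 294.83333333]
standoff z=.025 [ 0.5389 -0.1305  0.025 ] [ 0.5434 -0.1363  0.025 ]
slot ends [ 0.6046 -0.064   0.042 ] [ 0.5243 -0.0625  0.036 ]
```

Both views give the right plate size (240x230) and about 98 mm from pivot to standoff. The absolute offset between the two cameras is about 5 mm, but their relative geometry agrees, with a target angle near -0.79 rad. Next I'll shut the gripper, go beside the pin on its left, and take a wrist picture.

```bash
cat >> h.py <<'E'
from scipy.spatial.transform import Rotation as Ro
P=np.array([.4715,-.0625])
def pose(th,d,z):
    e=np.array([np.cos(th),np.sin(th)]);n=np.array([-e[1],e[0]])
    p=P+.153*e+d*n; a=(th+np.pi/2)/2
    return np.array([*p,z]),np.pi*np.array([np.cos(a),np.sin(a),0])
E
python3 - <<'E'
from h import *
bot.set_gripper(0.0)
p,r=pose(-.02,.07,.24)
print(bot.inverse_kinematics(p,r))
bot.goto(p,r)
print(bot.current_clock(),bot.current_ee_pos(),bot.current_joints(),bot.current_opening(),bot.current_contact_force())
c=cam("wrist");cv2.imwrite("pics/w0.png",c["pixels"])
q=onz
for n,X in dict(pivot=[*P,.052],pin=[.624,-.066,.074],st=[.541,-.133,.03]).items(): print(n,proj(c,np.array(X)).round(1))
E
```

```text
[-1.85688279e-01  2.73486212e-01  1.41293394e+00 -4.44089210e-16
  1.45517251e+00 -1.73648461e+00]
4.2333 [0.62583212 0.00353354 0.2399455 ] [-1.87018855e-01  2.73516867e-01  1.41300387e+00 -2.08642248e-04
  1.45516888e+00 -1.73635910e+00] 0.0024343868360940974 [0.26377479 0.38447006 0.22012712]
pivot [260.2  55.6]
pin [258.1 187.6]
st [210.6 118.1]
```

View pics/w0.png

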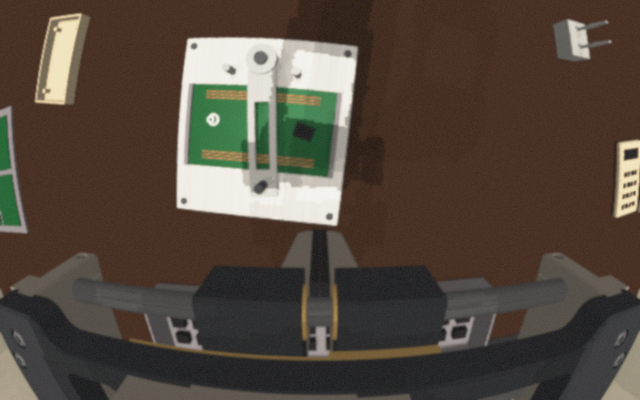

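The wrist view shows the hub cap at about (261,57), the pin top at (261,185), the standoff hole at (213,119), and the shut fingertips at (320,235). I'll cast these points, then approach slowly at z=0.054 until contact.

```bash
python3 - <<'E'
from h import *
c=cam("wrist")
pv=onz(c,261,57,.052);pn=onz(c,261,185,.074);st=onz(c,212.5,119,.030)
print(pv.round(4),pn.round(4),st.round(4)); d=st-pv; e=pn-pv
print("st r,ang",np.hypot(*d[:2]).round(4),np.arctan2(d[1],d[0]).round(4),"pin",np.hypot(*e[:2]).round(4),np.arctan2(e[1],e[0]).round(4))
p,r=pose(-.02,.05,.24); bot.goto(p,r)
p,r=pose(-.02,.05,.054); bot.line_to(p,r,max_speed=.15)
f0=np.array(bot.current_contact_force())
for k in range(30):
    dd=.048-.0015*k
    p,r=pose(-.02,dd,.054); bot.line_to(p,r,max_speed=.03)
    f=np.array(bot.current_contact_force())-f0
    if np.hypot(f[0],f[1])>.6: break
print(k,dd,f.round(2),bot.current_ee_pos(),bot.current_clock())
c=cam("wrist");cv2.imwrite("pics/w1.png",c["pixels"])
E
```

```text
[ 0.4733 -0.0616  0.052 ] [ 0.6212 -0.0625  0.074 ] [ 0.5424 -0.1305  0.03  ]
st r,ang 0.0976 -0.7843 pin 0.1479 -0.0063
0 0.048 [ 0.69 -0.58 -1.11] [ 0.62584578 -0.01782296  0.05464195] 6.225
```

View pics/w1.png

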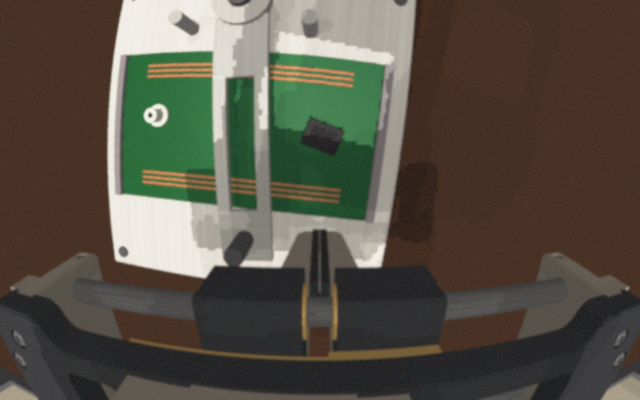

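The force trigger was false: it was dynamics from the descent, and the picture still shows a clear gap between fingertip (320,240) and pin (240,247). I'll settle first, then creep.

```bash
python3 - <<'E'
from h import *
bot.hold(.4)
f0=np.mean([bot.current_contact_force()],0)
L=[];
for k in range(24):
    dd=.046-.002*k
    p,r=pose(-.02,dd,.054); bot.line_to(p,r,max_speed=.03)
    f=np.array(bot.current_contact_force())-f0; L.append(f.round(2).tolist())
    if f[1]>.7: break
print(L); print(k,dd,bot.current_ee_pos(),bot.current_clock())
c=cam("wrist");cv2.imwrite("pics/w2.png",c["pixels"])
E
```

```text
[[0.02, -0.36, -0.38], [-1.41, -0.16, -0.48], [-0.55, -0.12, 0.51], [-0.55, 0.42, -0.87], [-0.5, -0.28, 0.16], [-0.5, 0.27, -0.57], [-0.93, 0.91, 0.65]]
6 0.034 [ 0.62514348 -0.03170057  0.05400314] 8.425
```

View pics/w2.png

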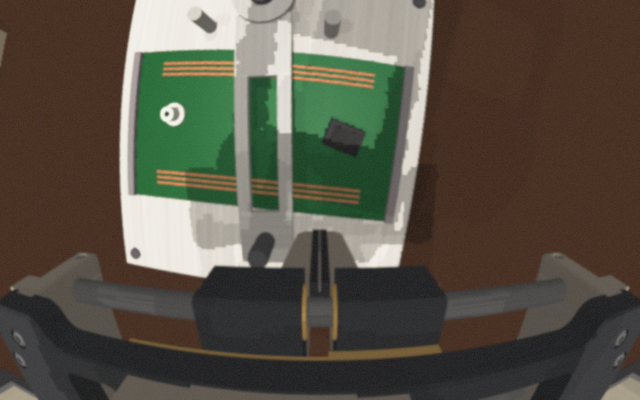

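The trigger was only sensor noise of about 0.5–0.9 N, and there is still a small gap. I'll sweep along the arc to an arm angle of about -0.70, which stops short of the target, and then look.

```bash
python3 - <<'E'
from h import *
f0=np.array(bot.current_contact_force());mx=0
for th,d in [(-.02,.024)]+[(t,.024) for t in np.linspace(-.02,-.70,9)[1:]]:
    p,r=pose(th,d,.054); bot.line_to(p,r,max_speed=.035)
    f=np.array(bot.current_contact_force()); print(f.round(1))
print(bot.current_ee_pos(),bot.current_clock())
c=cam("wrist");cv2.imwrite("pics/w3.png",c["pixels"])
c=cam("scene");cv2.imwrite("pics/s3.png",cv2.resize(c["pixels"][170:340,230:430],None,fx=3.5,fy=3.5,interpolation=cv2.INTER_CUBIC))
E
```

```text
[ 0.3 -0.7  0.4]
[-0.3  1.  -0.2]
[-0.  -0.4  1.3]
[ 0.   0.2 -0.1]
[-0.1  0.6 -0. ]
[-0.1 -0.5  0.5]
[0.7 0.1 0.3]
[0.5 0.2 0. ]
[-0.8 -0.8  0.7]
[ 0.60389875 -0.14287514  0.05401157] 13.1083
```

View pics/w3.png

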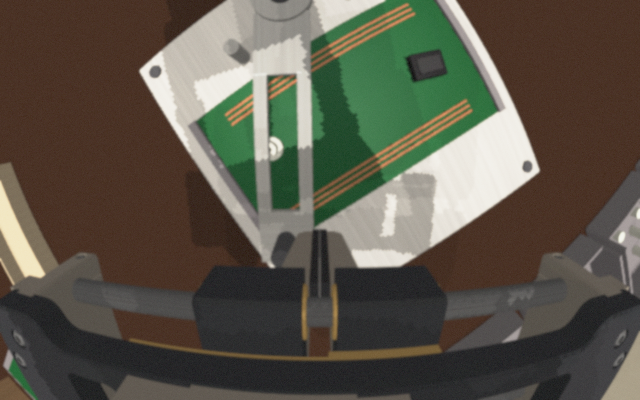

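View pics/s3.png

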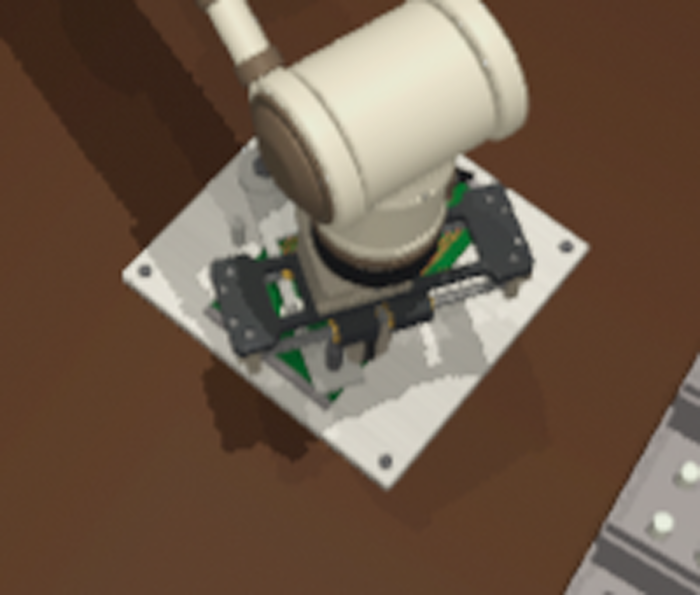

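The arm has swung. In the wrist view the standoff top at (275,147) is inside the slot near its left edge, with about 0.08 rad still to go. I'll zoom in to measure.

```bash
python3 - <<'E'
import cv2
im=cv2.imread("pics/w3.png")[0:235,220:340]
cv2.imwrite("pics/w3z.png",cv2.resize(im[55:225,20:105],None,fx=3.5,fy=3.5,interpolation=cv2.INTER_CUBIC))
E
```

```text
(no output)
```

View pics/w3z.png

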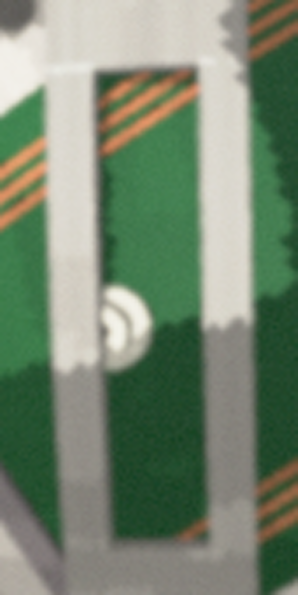

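```bash
cat > fin.py <<'E'
from h import *
E
python3 - <<'E'
from h import *
c=cam("wrist")
f=lambda U,V,z:onz(c,240+(U+.5)/3.5-.5,55+(V+.5)/3.5-.5,z)[:2]
lo=[f(46,80,.042),f(62,560,.042)];ro=[f(248,80,.042),f(257,560,.042)]
a=(lo[0]+ro[0])/2;b=(lo[1]+ro[1])/2
print("width",np.linalg.norm(lo[0]-ro[0]),np.linalg.norm(lo[1]-ro[1]))
si=(f(97,80,.042)+f(200,80,.042))/2; sj=(f(111,540,.042)+f(210,540,.042))/2
print("slotw",np.linalg.norm(f(97,80,.042)-f(200,80,.042)),"len",np.linalg.norm(f(150,70,.042)-f(160,542,.036)))
s=f(108,330,.030)
for p,q in((a,b),(si,sj)):
    e=(q-p)/np.linalg.norm(q-p); n=np.array([-e[1],e[0]])
    x=(s-p)@e; y=(s-p)@n; print("theta",np.arctan2(e[1],e[0]).round(4),"x",x.round(4),"y",y.round(4))
print(s, "theta st about P(wrist)",)
E
```

```text
width 0.03411190769163076 0.03479566011861589
slotw 0.017349790771948658 len 0.08312371224663712
theta -0.6878 x 0.0435 y -0.0092
theta -0.687 x 0.0433 y -0.0096
[ 0.54268241 -0.13193815] theta st about P(wrist)
```

The slot width (17.3 mm), arm width (34–35 mm) and slot length (83 mm) all match. The standoff is 9.4 mm off the centreline at a radius of about 97 mm, so the arm needs another -0.096 rad. That puts the target at about -0.784, which agrees with the earlier bearing. I'll push that far, then look.

```bash
python3 - <<'E'
from h import *
for th in (-.75,-.796):
    p,r=pose(th,.024,.054); bot.line_to(p,r,max_speed=.03)
bot.hold(.2)
print(bot.current_contact_force(),bot.current_clock())
c=cam("wrist")
cv2.imwrite("pics/w4z.png",cv2.resize(c["pixels"][55:225,240:325],None,fx=3.5,fy=3.5,interpolation=cv2.INTER_CUBIC))
E
```

```text
[-0.17773705  0.36453449 -0.44779706] 14.25
```

View pics/w4z.png

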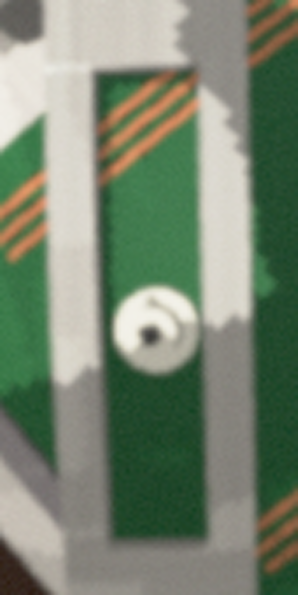

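The standoff's whole foot now shows inside the slot, with its hole at zoomed pixel (150,336). I'll compute the offset, back off along the tangent, rise, and check again.

```bash
python3 - <<'E'
from h import *
c=cam("wrist")
f=lambda U,V,z:onz(c,240+(U+.5)/3.5-.5,55+(V+.5)/3.5-.5,z)[:2]
s=f(150,336,.030)
for A in ([(46,80),(248,80),(61,540),(256,540)],[(97,80),(199,80),(110,530),(207,530)]):
    A=[f(*q,.042) for q in A];p=(A[0]+A[1])/2;q=(A[2]+A[3])/2
    e=(q-p)/np.linalg.norm(q-p);n=np.array([-e[1],e[0]])
    print("theta",np.arctan2(e[1],e[0]).round(4),"x",((s-p)@e).round(4),"y",((s-p)@n).round(4),s)
p,r=pose(-.796,.06,.054); bot.line_to(p,r,max_speed=.05)
p,r=pose(-.796,.06,.24); bot.line_to(p,r,max_speed=.15)
bot.hold(.2)
c=cam("wrist");cv2.imwrite("pics/w5.png",c["pixels"])
# straight-above view: camera centre in world
print("cam",(-np.array(c["R"]).T@np.array(c["t"])).round(3),bot.current_clock())
E
```

```text
theta -0.7843 x 0.0448 y -0.0015 [ 0.54209033 -0.1338774 ]
theta -0.7857 x 0.0446 y -0.0018 [ 0.54209033 -0.1338774 ]
cam [ 0.573 -0.081  0.41 ] 16.8583
```

View pics/w5.png

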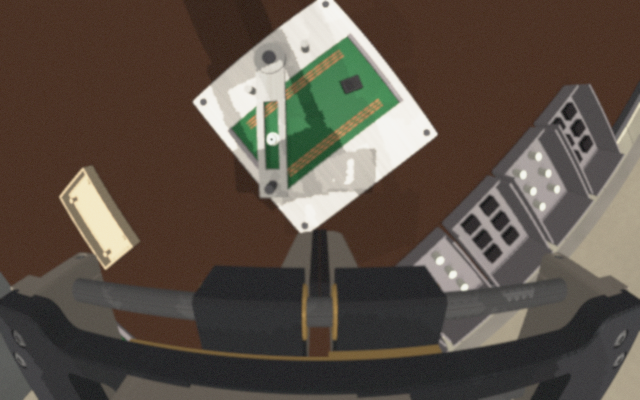

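The arm has stayed put and the fingers are clear. For a check with no parallax, I'll put the wrist camera straight above the standoff.

```bash
python3 - <<'E'
from h import *
p=np.array(bot.current_ee_pos()); 
bot.line_to([p[0]-.031,p[1]-.052,.20],None,max_speed=.15)
bot.hold(.3)
c=cam("wrist"); u,v=proj(c,np.array([.542,-.132,.03]));print(u,v,(-np.array(c["R"]).T@np.array(c["t"])).round(3),bot.current_clock())
x0,y0=int(u)-60,int(v)-75
cv2.imwrite("pics/w6z.png",cv2.resize(c["pixels"][y0:y0+150,x0:x0+120],None,fx=4,fy=4,interpolation=cv2.INTER_CUBIC));print(x0,y0)
E
```

```text
319.2637807307962 124.23140751255212 [ 0.542 -0.133  0.371] 17.8417
259 49
```

View pics/w6z.png

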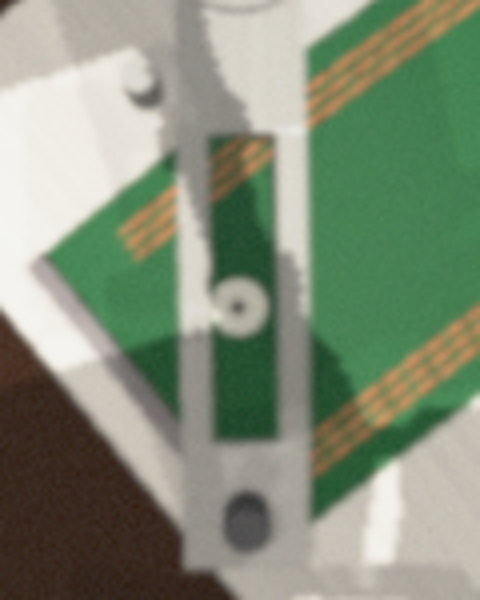

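The straight-above view shows the whole standoff in the slot. The hole is at zoomed x=238, the slot spans 210–277 (middle 244) and the arm spans 180–309, so it is 1.5–1.8 mm off centre against the allowed 5 mm. That agrees with the oblique measurement, and the robot is clear.

```bash
python3 - <<'E'
from h import *
print(bot.current_contact_force(),bot.current_ee_pos(),bot.current_clock())
bot.job_done()
E
```

```text
[ 0.07488961  0.23892882 -0.05183038] [ 0.59054087 -0.18138946  0.20036931] 17.8417
the job is handed in; nothing more can be done
```

I swung the guide arm about 0.78 rad clockwise by pushing its pin with the back of one finger of the shut gripper. I then backed the finger off and raised it well clear, and handed the job in at 17.8 s of the 40 s allowed.

- **Position:** two wrist-camera checks, the last from straight above, put the standoff about 1.5–1.8 mm off the slot's centreline (limit 5 mm). It is about 98 mm from the pivot, and its whole top shows. I left the remaining offset rather than nudge again.
- **Other objects:** the standoff and switch looked undisturbed. I did not re-measure the switch, and I measured the standoff's position only to about 2 mm. The gripper never went near the tweezers block or the case half.
- **Checks that failed or disagreed:**
  - The top and scene cameras disagreed by about 5 mm in absolute position, so I relied on relative measurements.
  - The force reading was too noisy (about ±1 N) to detect contact and gave two false triggers. I confirmed the push from the arm's visible motion instead. Readings between moves stayed under about 1.5 N.

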